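# Unlock the paint-jar rack and set out the round jar

### The job

Slide the transport lock of the leaning paint-jar rack by its black knob all the way to its open end stop, towards the robot's left, so that its tabs come off the lids, and leave it open. Then draw the round jar out of the rack, set it down gently and upright on the cutting mat midway between the brush pot and the water cup, in line with them, and let it go. Leave the two square jars in the rack, and do not shift the pot or the cup.

Things in the scene. Friction and masses are not known exactly. Their poses are not given: they have to be found in the camera images.
- rack: Fixed plywood rack, 300 mm wide. Origin on the table: x level, away from the robot, y along the row of jars to the robot's left. Tray slopes 30 degrees, down away from the robot; jars lean that way, axis n = (0.5, 0, 0.866), up-slope u = (-0.866, 0, 0.5). Three bays, jar foot centres at x 0, y -0.09, 0, 0.09, z 0.042 m. Pocket walls rise 30 mm along n; inside 56 mm along u, 59 mm along y.
- lock (a joint): Transport lock: aluminium bar across the rack's high side, nearest the robot, with three flat tabs, 16 mm wide, 5 mm thick, reaching down-slope over the lids, undersides 89 mm from the pocket floor along n. Slides along the rack's y; in m: starts at 0 to 0.010 (tabs over lids), 0.045 = open end stop (tabs midway between jars). Friction about 2.5 N; stays where left.
- lock_grip (a point): Grip point in the lock's black knob: 16 mm wide along the slide, 24 mm along the slope, 36 mm tall, leaning like the jars. The point is on the knob's axis, 26 mm above the bar's top, 10 mm below the knob's top, 90 mm up-slope of the jars' axes; moves with the lock. Axes: x down-slope, y opening direction, z out of the slope.
- round_jar: The wanted jar: round, 52 mm diameter, 84 mm tall, white with a paper band and a full-width black lid (top 22 mm), 0.15 to 0.31 kg. Stands in any of the three bays. Origin at the centre of its underside, z along its axis to the lid.
- square_jar_a: Square white jar 52 x 52 mm, body 66 mm tall with a round black cap 30 mm wide, 84 mm tall in all. In one of the bays. Origin at the centre of its underside, z to the cap. To be left in the rack.
- square_jar_b: A second square jar, the same as the other.
- mat: Grey cutting mat, 240 x 380 mm, 3 mm thick, fixed. Origin at the centre of its underside on the table; y along its long side. Pot and cup stand on it 120 mm either side of its centre along y (which is on which side varies), so the wanted place is its centre.
- brush_pot: Round black pot, 70 mm diameter, 90 mm tall, with brushes standing up to about 180 mm. Loose. Origin at the centre of its underside.
- water_cup: White ceramic cup, 70 mm rim diameter, 80 mm tall. Loose. Origin at the centre of its underside.
There are look-alikes about, which are no part of the job. Leave any turquoise or yellow look-alike of the round_jar alone.

How it is judged:
On the way:
1. the lock is slid to its open end stop (value of joint lock above 0.042 m), for 0.2 s.
At the end, for the whole second after the job is handed in: The lock is within 4 mm of its open end stop; the round jar stands upright (within 0.1 rad) and still on the mat, its centre within 18 mm, both along and across their line, of the midpoint between pot and cup (value of joint lock above 0.041 m and x of round_jar in the frame of mat between -0.018 and 0.018 m and y of round_jar in the frame of mat between -0.018 and 0.018 m and z of round_jar in the frame of mat below 0.008 m and angle between round_jar's own z axis and vertical below 0.1 rad and linear speed of round_jar below 0.02 m/s); the robot touches nothing.
It fails at once if the brush pot is shifted by more than 15 mm (distance of brush_pot from where it was at the start of the episode above 0.015 m).
It fails at once if the water cup is shifted by more than 15 mm (distance of water_cup from where it was at the start of the episode above 0.015 m).
It fails at once if a square jar is moved more than 30 mm from its place in the rack (distance of any of square_jar_a, square_jar_b from where it was at the start of the episode above 0.03 m).
It fails at once if the round jar is dropped (falls freely faster than 0.6 m/s) (linear speed of round_jar above 0.6 m/s and contact force between the fingers and round_jar below 0.1 N).
It also fails if it takes over 54 s, if anything falls off the work surface, if the arm or the gripper's body presses on something with over 40 N, if the wrist force passes 120 N, or if a joint passes its speed limit or range.

### The arm

A 7-joint arm with a two-finger parallel gripper is mounted at the origin on the work surface. World frame = base frame: x ahead of the robot, y to its left, z up, the work surface at z = 0. Lengths are in m, angles in rad, forces in N, time in s.
With the tool pointing down it reaches from about 0.4 to 0.875 m from the base axis. Payload 19.3 kg.
Tool frame: the origin (TCP) lies at the very end of the fingers, on their centre line; the grasp point (between the pads) lies 19 mm behind it; z points along the fingers, y is the line along which they close (so a half turn about z gives the same grasp; the last joint's range is limited). The gripper opens to 85 mm and grips with 20 to 120 N. Pads are 22 mm wide; open, the fingers measure 114 mm over their backs; the gripper's body (76 mm by 85 mm) begins 54 mm behind the grasp point. The pads swing forward as they close: fully open they stand 13 mm farther back than shut.
Start: joints at [1.159, 0.521, -0.036, 1.599, 0.021, 1.021, -0.113], TCP at [0.209, -0.589, 0.231] pointing down, gripper open.
Joint ranges: [-2.91, 2.91], [-0.3, 2.13], [-1.5, 1.42], [0.17, 2.43], [-1.26, 4.41], [0.16, 1.93], [-2.52, 2.52]. Speed limits (rad/s): [1.89, 1.89, 2.39, 2.39, 3.01, 3.01, 3.01].

### API

Orientations are given as [roll, pitch, yaw] about the fixed x, y, z axes, in that order (R = Rz(yaw) Ry(pitch) Rx(roll)).
In Python, from workcell import monitor, optics, workorder gives the robot as it stands.
- The arm moves only by the tool apply_moves, never from a script. Its arguments are lists of equal length, an entry for each row: "linear": the shift along the tool's x, y, z each as a share of 0.1 m, from -1 to 1, a list of three; "delta_rot": the turn, a rotation vector about the tool's x, y, z each as a share of 120 degrees, from -1 to 1, a list of three. A call has exactly 5 rows; each row is the pose to reach, as a shift and turn from the pose commanded when the call began, along the tool's axes at that moment; what a row does not reach only later rows make up. A row lasts 1/12 s, in which the tool goes at most 41.7 mm and 7.16 degrees, less where a joint would pass 70% of its speed; a pose out of reach is approached as far as the arm can. A call with a number of a shift or a turn outside -1 to 1 is refused whole. A call with a gripper value outside its range is refused whole. "gripper" is the opening, from -1 (shut) to 1 (fully open), set as the call begins (left out, the last holds). The fingers move at their own pace and stop on an object; "force" is the grip in N (left out, the last holds). Time passes only in rows, so rows that repeat a pose let the fingers close, or fill a call up. It gives the time, the measured TCP pose, the force, the opening and the grip force at its end, in the units of the state.
- monitor.observe(): the state, without advancing time (a new reading comes with each control period).
- optics.grab_frame(name): name is "scene" or "top" or "wrist"; returns (picture, depth): 480x640x3 uint8, red, green, blue; 480x640 float32, m along the optical axis (not along the pixel's ray), 0 where there is no reading.
- optics.camera_info(name): a dict with "fx", "fy", "cx", "cy" (pixels), "rvec" (rotation vector, rad) and "tvec" (3), from world to camera coordinates, as OpenCV has them; the wrist camera has in their place "T_tool_cam" (4x4, takes a point from camera to tool coordinates, whose origin is the TCP and whose axes are the flange's). Camera axes: x right, y down, z forward; pixel columns grow to the right and rows downward; lengths in m; the calibration is good to about 2 mm. A picture is of the moment at which its call begins: read the wrist's pose just before it. camera_info takes no time and is no camera call.
- workorder.job_done(): hands the job in; it is judged then, once.
The state is a dict: "clock": time; "qpos": joint angles; "qd": joint speeds; "joint_efforts": joint torques, N m; "position": TCP position; "tool_rot": TCP orientation; "force": force on the tool from outside, world axes, zero at the start; "moment": the same for the moment, N m; "grip_width": finger opening in m; "finger_force": force on a finger pad.
Only numpy, scipy, OpenCV 4.12 (cv2) and the standard library are available. Lean on these libraries where they do the work, as an engineer would, in place of code of your own. Each camera call takes 0.05 s, during which the arm holds its last target. There are 200 camera calls.

## Working session

There is one attempt and no reset: what is moved stays moved. The work goes in short steps, Python scripts to look and compute and a tool call to move; the robot and the scene stay as the last step left them, time stands still between calls to the robot, and variables do not carry over. Pictures are saved under pics/ and viewed, at most 10 in all, crops included, and the job is handed in when it is done.

Besides the shell and the picture viewer there is one more tool, called after "Request:" as name(argument=value, ...) on one line, values as JSON. apply_moves: Moves the arm, as the interface text tells. Its arguments: {"type":"object","properties":{"linear":{"type":"array"},"delta_rot":{"type":"array"},"gripper":{"type":"number"},"force":{"type":"number"}},"required":["linear","delta_rot"]}

```bash
mkdir -p pics
cat > h.py <<'E'
import numpy as np, cv2
from scipy.spatial.transform import Rotation as R
from workcell import monitor, optics, workorder
def cloud(name):
    st=monitor.observe(); im,d=optics.grab_frame(name); c=optics.camera_info(name)
    v,u=np.mgrid[:480,:640]
    P=np.stack([(u-c['cx'])*d/c['fx'],(v-c['cy'])*d/c['fy'],d],-1)
    if 'rvec' in c:
        M=R.from_rotvec(np.ravel(c['rvec'])).as_matrix(); W=(P-np.ravel(c['tvec']))@M
    else:
        T=np.array(c['T_tool_cam']); W=P@T[:3,:3].T+T[:3,3]
        W=W@R.from_euler('xyz',st['tool_rot']).as_matrix().T+st['position']
    W[d==0]=np.nan
    return im,W
def save(im,n): cv2.imwrite('pics/'+n,im[:,:,::-1])
E
python3 - <<'E'
from h import *
print(monitor.observe())
for n in('scene','top'):
    im,W=cloud(n); save(im,n+'1.png'); np.savez(n+'1.npz',im=im,W=W)
a=[cv2.imread('pics/%s1.png'%n) for n in('scene','top')]
E
```

```text
{'clock': 0.0, 'qpos': array([ 1.15880399,  0.52202153, -0.0363572 ,  1.59996079,  0.02122332,
        1.0211153 , -0.11280568]), 'qd': array([-0.00042877,  0.00038838,  0.00105827,  0.00156035, -0.00089401,
       -0.00023566,  0.00226044]), 'joint_efforts': array([ 5.41414247e-04, -9.27118492e+01,  1.98040254e+00, -3.69943357e+01,
        1.80507096e-02,  7.89305835e-03,  1.55312456e-06]), 'position': array([ 0.20935445, -0.5885534 ,  0.23073763]), 'tool_rot': array([-3.14047668e+00,  8.43950757e-05,  3.41813910e-01]), 'force': array([-0.05492843, -0.75530595,  0.43728491]), 'moment': array([-0.0202094 ,  0.00601075, -0.02671128]), 'finger_force': 0.0, 'grip_width': 0.0855748118603705}
```

View pics/scene1.png

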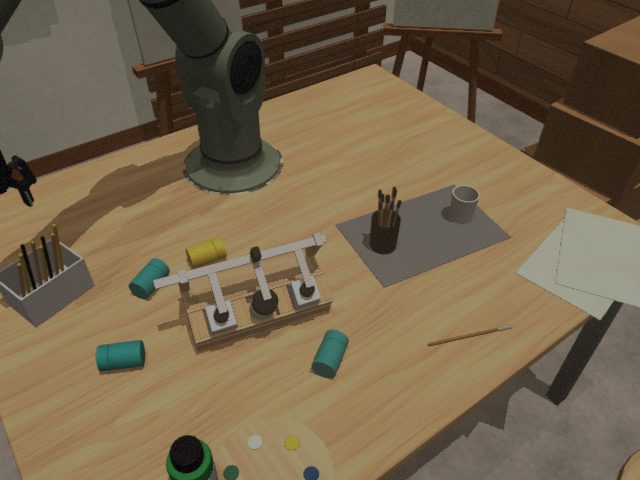

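View pics/top1.png

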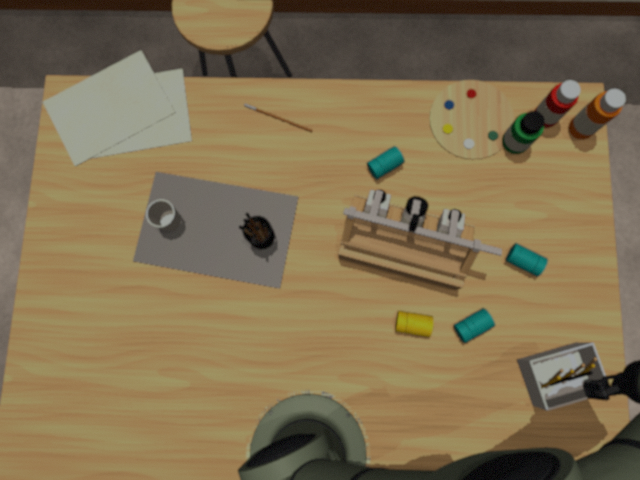

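The round jar is in the middle bay (scene 265,302; top 416,207). The knob is at top (414,222) and scene (255,254), the mat centre is near top (216,229), the pot at (258,232) and the cup at (160,213).

Run:
```python
from h import *
t=np.load('top1.npz'); im,W=t['im'],t['W']
hsv=cv2.cvtColor(im,cv2.COLOR_RGB2HSV)
# mat: low saturation & z about 3mm
m=(hsv[...,1]<60)&(abs(W[...,2]-.003)<.012)&(W[...,0]>.3)
m[:,:120]=0;m[:,310:]=0;m[:165]=0;m[290:]=0
m=cv2.morphologyEx(m.astype(np.uint8),cv2.MORPH_OPEN,np.ones((5,5)))
P=W[m>0]; r=cv2.minAreaRect(P[:,:2].astype(np.float32)); print('mat',r,np.median(P[:,2]))
for n,(u,v) in dict(pot=(260,234),cup=(160,213)).items():
    q=W[v-25:v+25,u-25:u+25].reshape(-1,3); q=q[(q[:,2]>.06)&(q[:,2]<.095)]
    print(n,cv2.minEnclosingCircle(q[:,:2].astype(np.float32)),len(q))
# rack overview
q=W[185:300,335:505]; print('z of rack max',np.nanmax(q[...,2]))
for n,(u,v) in dict(knob=(415,221),barL=(348,212),barR=(495,250),bar2=(380,221),bar3=(460,240),jar=(416,203),sqL=(377,196),sqR=(453,215)).items():
    print(n,W[v,u].round(4),im[v,u])
s=np.load('scene1.npz'); W2=s['W']
for n,(u,v) in dict(knob=(255,252),barL=(315,241),barR=(175,280),lid=(265,303)).items(): print('s',n,W2[v,u].round(4))
cv2.imwrite('pics/crop.png',np.hstack([cv2.resize(im[180:300,335:505][:,:,::-1],None,fx=2.35,fy=2.35,interpolation=2),cv2.resize(s['im'][230:350,150:335][:,:,::-1],(400,282),interpolation=2)]))
```

```text
mat ((0.5336983799934387, 0.25065141916275024), (0.3786095976829529, 0.23805922269821167), 80.9573745727539) 0.0025683444798429178
pot ((0.5151851773262024, 0.13153007626533508), 0.035009562969207764) 265
cup ((0.5544536113739014, 0.36767929792404175), 0.03612426668405533) 318
z of rack max 0.20726520280668378
knob [ 0.5188 -0.2255  0.2012] [25 22 22]
barL [ 0.5429 -0.0822  0.17  ] [141 134 128]
barR [ 0.4649 -0.4024  0.1706] [146 139 132]
bar2 [ 0.5232 -0.1528  0.174 ] [145 138 132]
bar3 [ 0.4854 -0.3275  0.17  ] [144 137 130]
jar [ 0.5763 -0.2378  0.1323] [144 137 131]
sqL [ 0.5909 -0.1485  0.1328] [144 136 131]
sqR [ 0.5491 -0.3208  0.1355] [144 138 131]
s knob [ 0.528  -0.227   0.1996]
s barL [ 0.5464 -0.0962  0.1709]
s barR [ 0.4739 -0.3765  0.1652]
s lid [ 0.5854 -0.2454  0.1139]
```

View pics/crop.png

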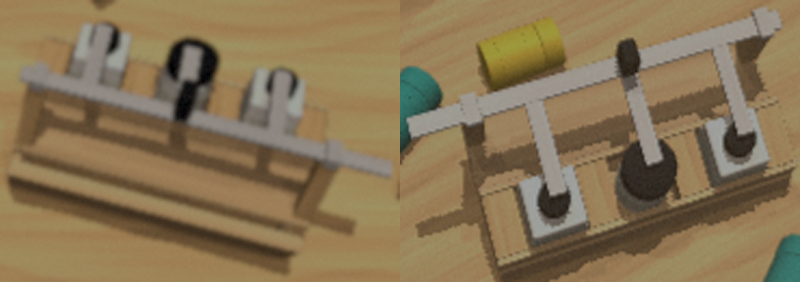

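The crops confirm the layout: all tabs sit over the lids, the knob is at the centre of the bar, and the round jar is in the middle bay. Next I'll fit the rack frame and plan the knob approach, pushing with closed fingers from the knob's right side.

```bash
cat >> h.py <<'E'
def plan(p1,R1,p0=None,R0=None,n=None):
    """print chained call targets from p0,R0 to p1,R1 in tool shares"""
    if p0 is None:
        st=monitor.observe(); p0=np.array(st['position']); R0=R.from_euler('xyz',st['tool_rot'])
    D=R0.inv().apply(np.array(p1)-p0); rv=(R0.inv()*R1).as_rotvec()
    k=n or int(max(np.ceil(np.linalg.norm(D)/.098),np.ceil(np.linalg.norm(rv)/np.radians(34)),1))
    p=np.array(p0);Rc=R0
    for i in range(k):
        pn=p0+(np.array(p1)-p0)*(i+1)/k; Rn=R0*R.from_rotvec(rv*(i+1)/k)
        print('lin',(Rc.inv().apply(pn-p)/.1).round(3).tolist(),'rot',((Rc.inv()*Rn).as_rotvec()/np.radians(120)).round(4).tolist(),'->',pn.round(3))
        p,Rc=pn,Rn
    return np.array(p1),R1
n_=np.array([.5,0,.866025]);d_=np.array([.866025,0,-.5])
def rackR(yaw): return R.from_euler('z',yaw)
def toolR(yaw): # tool x=rack y, y=down-slope, z=-n
    return rackR(yaw)*R.from_matrix(np.stack([[0,1,0],d_,-n_],1))
E
python3 - <<'E'
from h import *
for f in('top1','scene1'):
    t=np.load(f+'.npz'); im,W=t['im'].astype(int),t['W']
    ok=(W[...,0]>.4)&(W[...,0]<.7)&(W[...,1]>-.45)&(W[...,1]<-.03)
    bar=ok&(abs(W[...,2]-.170)<.008)&(im.min(-1)>100)
    l=cv2.fitLine(W[bar][:,:2].astype(np.float32),cv2.DIST_HUBER,0,.01,.01).ravel()
    if l[1]<0:l[:2]*=-1
    yaw=np.arctan2(-l[0],l[1]); print(f,'bar n',bar.sum(),'yaw',np.degrees(yaw),'z',np.median(W[bar][:,2]))
    Q=rackR(yaw).inv().apply(W.reshape(-1,3)).reshape(W.shape)
    print(' bar x (rack-rot)',np.median(Q[bar][:,0]))
    kn=ok&(W[...,2]>.183)&(im.max(-1)<90)
    k=Q[kn]; print(' knob n',len(k),'y',k[:,1].min(),k[:,1].max(),'x',k[:,0].min(),k[:,0].max(),'ztop',np.percentile(k[:,2],95))
    # lids: height along n relative: use s/h with bar top centre as ref: h=94,s=-90
    x0=np.median(Q[bar][:,0])+.0779-.5*.094
    q=Q-[x0,0,.042]; h=q@n_; s=q@d_
    lid=ok&(abs(h-.084)<.006)&(im.max(-1)<70)&(abs(s)<.045)
    a=np.c_[s[lid],Q[lid][:,1]]; a=a[abs(a[:,1]-np.median(a[:,1]))<.045]; print(' x0',x0,'lid',cv2.minEnclosingCircle(a.astype(np.float32)),len(a))
    sq=ok&(abs(h-.066)<.006)&(im.min(-1)>110)&(abs(s)<.035)
    b=np.c_[s[sq],Q[sq][:,1]]; m=np.median(a[:,1])
    for g in(b[b[:,1]>m],b[b[:,1]<m]): 
        if len(g): print(' sq',g.min(0),g.max(0),len(g))
E
```

```text
top1 bar n 1097 yaw -14.036855 z 0.16922962744712794
 bar x (rack-rot) 0.5490738888928542
 knob n 114 y -0.1007148623280884 -0.08422619104745167 x 0.545929056293853 0.5769600250796139 ztop 0.20543636602915133
 x0 0.5799738888928542 lid ((-0.0027681037317961454, -0.09654344618320465), 0.024861197918653488) 155
 sq [-0.02830618 -0.03172261] [0.02724584 0.01948564] 185
 sq [-0.02759342 -0.21169385] [ 0.02605    -0.16008139] 187
scene1 bar n 1490 yaw -13.936349 z 0.1686487407594103
 bar x (rack-rot) 0.5489908142507627
 knob n 106 y -0.10000660648528255 -0.08351293903104891 x 0.5514878110177108 0.5771846950871434 ztop 0.2043160006999366
 x0 0.5798908142507626 lid ((0.0005191031377762556, -0.0961318388581276), 0.02572397142648697) 406
 sq [-0.02675391 -0.03092627] [0.02476584 0.02013816] 297
 sq [-0.02576061 -0.21069379] [ 0.02527358 -0.15977236] 372
```

Both cameras agree: rack yaw −14.0°, rack origin at rotated-frame x 0.580 and y −0.096, lock at about 0.004. Planning the approach from these.

```bash
cat >> h.py <<'E'
YAW=np.radians(-14.0)
def rk(s,y,h): # slope coords -> world
    return rackR(YAW).apply(np.array([.580,-.096+y,.042])+np.array(d_)*s+n_*h)
def where():
    st=monitor.observe(); q=rackR(YAW).inv().apply(st['position'])-[.580,-.096,.042]
    print('t',st['clock'],'s,y,h',np.round([q@d_,q[1],q@n_],4),'F',np.round(rackR(YAW).inv().apply(st['force']),1),'axes',np.round((toolR(YAW).inv()*R.from_euler('xyz',st['tool_rot'])).as_rotvec(degrees=True),1),'q',np.round(st['qpos'],2))
E
python3 - <<'E'
from h import *
st=monitor.observe(); R0=R.from_euler('xyz',st['tool_rot']); p0=np.array(st['position'])
p,r=plan([.27,-.53,.31],R0,p0,R0)
p,r=plan(rk(-.09,-.049,.20),toolR(YAW),p,r)
p,r=plan(rk(-.09,-.049,.106),toolR(YAW),p,r)
E
```

```text
lin [0.384, -0.175, -0.396] rot [0.0, 0.0, 0.0] -> [ 0.24  -0.559  0.27 ]
lin [0.384, -0.175, -0.396] rot [0.0, 0.0, 0.0] -> [ 0.27 -0.53  0.31]
lin [0.862, -0.34, 0.125] rot [0.0572, -0.0308, -0.1147] -> [ 0.34  -0.469  0.298]
lin [0.923, -0.111, 0.094] rot [0.0572, -0.0308, -0.1147] -> [ 0.41  -0.408  0.285]
lin [0.926, 0.12, 0.033] rot [0.0572, -0.0308, -0.1147] -> [ 0.479 -0.347  0.273]
lin [0.87, 0.336, -0.052] rot [0.0572, -0.0308, -0.1147] -> [ 0.549 -0.286  0.26 ]
lin [-0.0, -0.0, 0.94] rot [0.0, 0.0, 0.0] -> [ 0.503 -0.275  0.179]
```

Request:
apply_moves(linear=[[0.2,-0.09,-0.2],[0.4,-0.18,-0.4],[0.6,-0.27,-0.6],[0.77,-0.35,-0.79],[0.77,-0.35,-0.79]], delta_rot=[[0,0,0],[0,0,0],[0,0,0],[0,0,0],[0,0,0]], gripper=-1, force=40)

```text
clock: 0.52
position: [0.2741, -0.5285, 0.3137]
tool_rot: [3.138, -0.002, 0.346]
force: [0.4, 0.3, 0.5]
grip_width: 0.0253
finger_force: 0.0
```

Request:
apply_moves(linear=[[0.172,-0.068,0.025],[0.344,-0.136,0.05],[0.517,-0.204,0.075],[0.69,-0.272,0.1],[0.862,-0.34,0.125]], delta_rot=[[0.0114,-0.0062,-0.0229],[0.0229,-0.0123,-0.0459],[0.0343,-0.0185,-0.0688],[0.0458,-0.0246,-0.0918],[0.0572,-0.0308,-0.1147]])

```text
clock: 0.93
position: [0.3402, -0.4687, 0.2971]
tool_rot: [-3.013, 0.05, 0.588]
force: [-0.5, 0.0, 0.4]
grip_width: 0.0001
finger_force: 0.0
```

Request:
apply_moves(linear=[[0.185,-0.022,0.019],[0.369,-0.044,0.038],[0.554,-0.067,0.056],[0.738,-0.089,0.075],[0.923,-0.111,0.094]], delta_rot=[[0.0114,-0.0062,-0.0229],[0.0229,-0.0123,-0.0459],[0.0343,-0.0185,-0.0688],[0.0458,-0.0246,-0.0918],[0.0572,-0.0308,-0.1147]])

```text
clock: 1.35
position: [0.41, -0.4079, 0.2846]
tool_rot: [-2.878, 0.067, 0.836]
force: [-1.0, -0.0, -0.3]
grip_width: 0.0
finger_force: 0.0
```

Request:
apply_moves(linear=[[0.185,0.024,0.007],[0.37,0.048,0.013],[0.556,0.072,0.02],[0.741,0.096,0.026],[0.926,0.12,0.033]], delta_rot=[[0.0114,-0.0062,-0.0229],[0.0229,-0.0123,-0.0459],[0.0343,-0.0185,-0.0688],[0.0458,-0.0246,-0.0918],[0.0572,-0.0308,-0.1147]])

```text
clock: 1.77
position: [0.4798, -0.3471, 0.2721]
tool_rot: [-2.743, 0.05, 1.084]
force: [-1.0, -0.6, 1.5]
grip_width: -0.0002
finger_force: 0.0
```

Request:
apply_moves(linear=[[0.174,0.067,-0.01],[0.348,0.134,-0.021],[0.522,0.2,-0.031],[0.87,0.336,-0.052],[0.87,0.336,-0.052]], delta_rot=[[0.0114,-0.0062,-0.0229],[0.0229,-0.0123,-0.0459],[0.0343,-0.0185,-0.0688],[0.0572,-0.0308,-0.1147],[0.0572,-0.0308,-0.1147]])

```text
clock: 2.18
position: [0.5529, -0.2801, 0.2565]
tool_rot: [-2.612, -0.007, 1.339]
force: [-0.7, 1.8, -1.8]
grip_width: -0.0001
finger_force: 0.0
```

Run:
```python
from h import *
where(); plan(rk(-.09,-.049,.106),toolR(YAW))
```

```text
t 2.1833 s,y,h [-0.0863 -0.042   0.1978] F [-1.1  1.6 -1.8] axes [ 0.4 -0.  -0.8] q [ 0.49  0.82 -0.3   1.1   0.21  1.78 -0.02]
lin [-0.069, -0.033, 0.919] rot [-0.003, 0.0004, 0.0069] -> [ 0.503 -0.275  0.179]
```

Request:
apply_moves(linear=[[-0.02,-0.01,0.2],[-0.04,-0.02,0.4],[-0.06,-0.03,0.6],[-0.07,-0.03,0.75],[-0.07,-0.03,0.9]], delta_rot=[[0,0,0.006],[0,0,0.006],[0,0,0.006],[0,0,0.006],[0,0,0.006]])

```text
clock: 2.6
position: [0.5004, -0.2821, 0.1824]
tool_rot: [-2.617, 0.007, 1.315]
force: [0.4, -0.4, 0.1]
grip_width: -0.0002
finger_force: 0.0
```

Request:
apply_moves(linear=[[0,0,0],[0,0,0],[0,0,0],[0,0,0],[0,0,0]], delta_rot=[[0,0,0],[0,0,0],[0,0,0],[0,0,0],[0,0,0]])

```text
clock: 3.02
position: [0.5021, -0.2819, 0.1844]
tool_rot: [-2.62, 0.007, 1.315]
force: [0.3, 0.1, -0.4]
grip_width: -0.0004
finger_force: 0.0
```

Run:
```python
from h import *
where()
im,W=cloud('scene'); save(im[200:350,130:340].repeat(3,0).repeat(3,1),'a2.png')
```

```text
t 3.0167 s,y,h [-0.0926 -0.056   0.111 ] F [ 0.3  0.2 -0.4] axes [-0.1 -0.   0.8] q [ 0.54  0.8  -0.3   1.33  0.22  1.56 -0.05]
```

View pics/a2.png

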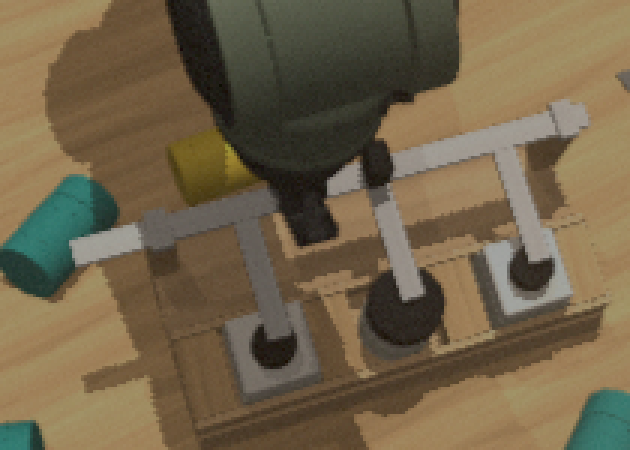

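The closed fingers (310,215) stand to the right of the knob (375,160), clear of it. Now pushing left.

Request:
apply_moves(linear=[[0.08,0.03,0.04],[0.2,0.03,0.04],[0.32,0.03,0.04],[0.44,0.03,0.04],[0.54,0.03,0.04]], delta_rot=[[0,0,0],[0,0,0],[0,0,0],[0,0,0],[0,0,0]])

```text
clock: 3.48
position: [0.5161, -0.2279, 0.1786]
tool_rot: [-2.618, 0.007, 1.317]
force: [-1.8, -2.4, -0.7]
grip_width: 0.0001
finger_force: 1.5
```

Request:
apply_moves(linear=[[0.05,0,0],[0.1,0,0],[0.14,0,0],[0.18,0,0],[0.2,0,0]], delta_rot=[[0,0,0],[0,0,0],[0,0,0],[0,0,0],[0,0,0]])

```text
clock: 3.9
position: [0.5209, -0.2101, 0.1785]
tool_rot: [-2.619, 0.007, 1.315]
force: [-3.2, -2.6, -0.1]
grip_width: 0.0001
finger_force: 1.3
```

```bash
python3 -c "
from h import *
where()"
```

```text
t 3.9 s,y,h [-0.0888  0.0181  0.1063] F [-2.5 -3.3 -0.1] axes [-0.  -0.   0.8] q [ 0.45  0.79 -0.32  1.37  0.19  1.54 -0.15]
```

Friction is about 3 N, as expected, with roughly 8 mm left. I'll continue slowly until the stop shows in the force.

Request:
apply_moves(linear=[[0.02,0,0],[0.04,0,0],[0.06,0,0],[0.07,0,0],[0.08,0,0]], delta_rot=[[0,0,0],[0,0,0],[0,0,0],[0,0,0],[0,0,0]])

```text
clock: 4.32
position: [0.5229, -0.2026, 0.1784]
tool_rot: [-2.619, 0.007, 1.315]
force: [-1.7, -1.1, 1.5]
grip_width: 0.0
finger_force: 1.3
```

Request:
apply_moves(linear=[[0.005,0,0],[0.01,0,0],[0.015,0,0],[0.02,0,0],[0.02,0,0]], delta_rot=[[0,0,0],[0,0,0],[0,0,0],[0,0,0],[0,0,0]])

```text
clock: 4.73
position: [0.5231, -0.2014, 0.1784]
tool_rot: [-2.619, 0.008, 1.315]
force: [-2.5, -6.0, 2.1]
grip_width: -0.0001
finger_force: 3.1
```

```bash
python3 -c "
from h import *
where()"
```

```text
t 4.7333 s,y,h [-0.0887  0.0271  0.1063] F [-0.9 -6.4  2.1] axes [-0.  -0.1  0.8] q [ 0.44  0.79 -0.32  1.37  0.18  1.53 -0.16]
```

Request:
apply_moves(linear=[[0.01,0,0],[0.02,0,0],[0.03,0,0],[0.03,0,0],[0.03,0,0]], delta_rot=[[0,0,0],[0,0,0],[0,0,0],[0,0,0],[0,0,0]])

```text
clock: 5.15
position: [0.5232, -0.2013, 0.1784]
tool_rot: [-2.619, 0.012, 1.314]
force: [-6.6, -19.6, 2.7]
grip_width: 0.0001
finger_force: 10.3
```

```bash
python3 -c "
from h import *
where()"
```

```text
t 5.15 s,y,h [-0.0887  0.0273  0.1063] F [ -1.6 -20.6   2.7] axes [-0.1 -0.2  1. ] q [ 0.44  0.79 -0.32  1.37  0.18  1.53 -0.17]
```

The lock is at its stop: 20 N with no further travel. Backing off, retracting, opening, and moving above the jar.

Request:
apply_moves(linear=[[-0.1,0,0],[-0.2,0,0],[-0.25,0,-0.1],[-0.25,0,-0.4],[-0.25,0,-0.8]], delta_rot=[[0,0,0],[0,0,0],[0,0,0],[0,0,0],[0,0,0]])

```text
clock: 5.57
position: [0.5557, -0.2322, 0.248]
tool_rot: [-2.615, 0.007, 1.314]
force: [1.3, 0.9, 0.9]
grip_width: 0.0001
finger_force: 0.0
```

Request:
apply_moves(linear=[[0,0.15,0],[0,0.35,0],[0,0.55,0],[0,0.75,0],[0,0.88,0]], delta_rot=[[0,0,0],[0,0,0],[0,0,0],[0,0,0],[0,0,0]], gripper=1)

```text
clock: 5.98
position: [0.6314, -0.2513, 0.2031]
tool_rot: [-2.618, 0.006, 1.315]
force: [-0.1, 0.9, 0.7]
grip_width: 0.0607
finger_force: 0.0
```

Request:
apply_moves(linear=[[0,0,0],[0,0,0],[0,0,0],[0,0,0],[0,0,0]], delta_rot=[[0,0,0],[0,0,0],[0,0,0],[0,0,0],[0,0,0]])

```text
clock: 6.4
position: [0.6301, -0.2513, 0.2049]
tool_rot: [-2.62, 0.007, 1.315]
force: [0.4, 0.7, -0.4]
grip_width: 0.0857
finger_force: 0.0
```

Run:
```python
from h import *
where()
im,W=cloud('wrist'); im2,W2=cloud('scene'); 
b=np.vstack([im2[200:350,130:340]]).repeat(2,0).repeat(2,1)
c=cv2.resize(im,(400,300)); save(np.hstack([b[:300],c]),'a3.png')
for nm,I,V in(('wrist',im,W),('scene',im2,W2)):
    Q=rackR(YAW).inv().apply(V.reshape(-1,3)).reshape(V.shape)-[.580,-.096,.042]; h=Q@n_; s=Q@d_;y=Q[...,1]
    lid=(abs(h-.084)<.005)&(I.max(-1)<80)&(abs(s)<.04)&(abs(y)<.04)
    a=np.c_[s[lid],y[lid]]
    if len(a)>5: print(nm,cv2.minEnclosingCircle(a.astype(np.float32)),len(a),a.min(0),a.max(0),np.median(h[lid]))
    kn=(h>.105)&(h<.14)&(abs(s+.09)<.03)&(y>0.02)&(y<.08)&(I.max(-1)<90)
    if kn.sum(): print('knob',y[kn].min(),y[kn].max())
plan(rk(0,0,.051),toolR(YAW))
```

```text
t 6.4 s,y,h [-0.0016  0.0045  0.1871] F [ 0.2  0.8 -0.4] axes [-0.1 -0.   0.8] q [ 0.4   0.98 -0.29  0.9   0.21  1.81 -0.09]
wrist ((0.0002916159573942423, 0.0019756362307816744), 0.025802943855524063) 4566 [-0.02437784 -0.02303397] [0.02541239 0.02732346] 0.08282299215792618
knob 0.03908501790828486 0.05468678032262433
scene ((0.000499855843372643, 0.0004999215016141534), 0.025758473202586174) 463 [-0.02411938 -0.02412688] [0.02463494 0.02049216] 0.08370779776190237
lin [-0.022, 0.007, 0.68] rot [0.0003, 0.0001, -0.0032] -> [ 0.597 -0.245  0.145]
lin [-0.023, 0.007, 0.68] rot [0.0003, 0.0001, -0.0032] -> [ 0.564 -0.24   0.086]
```

View pics/a3.png

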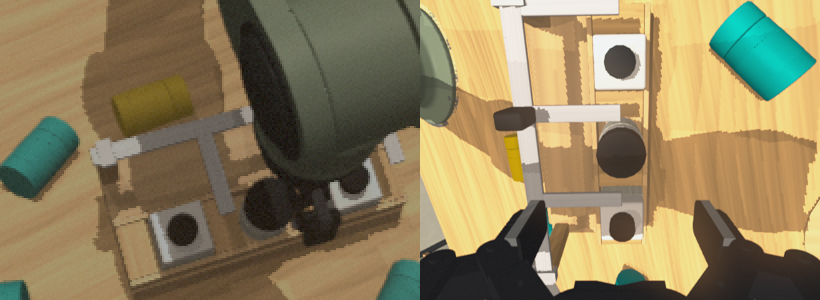

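The wrist view shows the tabs midway between the jars (knob centre at 0.047, lock open). The lid at (620,150) is bare, and its centre measures within 2 mm of the nominal spot. Descending to grasp.

Request:
apply_moves(linear=[[-0.03,0.01,0.15],[-0.03,0.01,0.3],[-0.03,0.01,0.45],[-0.03,0.01,0.6],[-0.03,0.01,0.7]], delta_rot=[[0,0,-0.006],[0,0,-0.006],[0,0,-0.006],[0,0,-0.006],[0,0,-0.006]])

```text
clock: 6.92
position: [0.5954, -0.2458, 0.142]
tool_rot: [-2.618, 0.001, 1.326]
force: [0.0, -0.2, -0.4]
grip_width: 0.0854
finger_force: 0.0
```

Request:
apply_moves(linear=[[0,0,0.12],[0,0,0.26],[0,0,0.4],[0,0,0.54],[0,0,0.66]], delta_rot=[[0,0,0],[0,0,0],[0,0,0],[0,0,0],[0,0,0]])

```text
clock: 7.33
position: [0.5638, -0.238, 0.0852]
tool_rot: [-2.619, 0.001, 1.326]
force: [0.7, 0.5, -1.2]
grip_width: 0.0857
finger_force: 0.0
```

```bash
python3 -c "
from h import *
where()"
```

```text
t 7.3333 s,y,h [-0.0003  0.0015  0.0497] F [ 0.6  0.6 -1.2] axes [-0. -0.  0.] q [ 0.44  0.98 -0.3   1.24  0.23  1.49 -0.12]
```

Request:
apply_moves(linear=[[0,0,0],[0,0,0],[0,0,0],[0,0,0],[0,0,0]], delta_rot=[[0,0,0],[0,0,0],[0,0,0],[0,0,0],[0,0,0]], gripper=-1, force=45)

```text
clock: 7.75
position: [0.5652, -0.2382, 0.0866]
tool_rot: [-2.62, 0.001, 1.326]
force: [2.4, -1.3, 6.9]
grip_width: 0.0511
finger_force: 47.3
```

Request:
apply_moves(linear=[[0,0,0],[0,0,0],[0,0,0],[0,0,0],[0,0,0]], delta_rot=[[0,0,0],[0,0,0],[0,0,0],[0,0,0],[0,0,0]])

```text
clock: 8.17
position: [0.5652, -0.2382, 0.0866]
tool_rot: [-2.621, 0.001, 1.326]
force: [2.9, -0.8, 5.7]
grip_width: 0.0509
finger_force: 47.3
```

```bash
python3 -c "
from h import *
where()"
```

```text
t 8.1667 s,y,h [0.0003 0.0017 0.0516] F [ 3.  -0.1  5.7] axes [-0.1 -0.   0. ] q [ 0.44  0.98 -0.3   1.23  0.23  1.49 -0.12]
```

Request:
apply_moves(linear=[[0,0,-0.06],[0,0,-0.14],[0,0,-0.24],[0,0,-0.36],[0,0,-0.48]], delta_rot=[[0,0,0],[0,0,0],[0,0,0],[0,0,0],[0,0,0]])

```text
clock: 8.58
position: [0.5884, -0.2439, 0.1284]
tool_rot: [-2.619, 0.001, 1.326]
force: [-0.2, 0.1, -1.7]
grip_width: 0.0508
finger_force: 47.1
```

Request:
apply_moves(linear=[[0,0,-0.13],[0,0,-0.28],[0,0,-0.43],[0,0,-0.57],[0,0,-0.68]], delta_rot=[[0,0,0],[0,0,0],[0,0,0],[0,0,0],[0,0,0]])

```text
clock: 9.0
position: [0.6216, -0.252, 0.1879]
tool_rot: [-2.62, 0.001, 1.326]
force: [-0.1, -0.3, -2.1]
grip_width: 0.0506
finger_force: 47.1
```

Run:
```python
from h import *
where(); st=monitor.observe(); print(st['grip_width'],st['finger_force'],st['force'])
c=np.array([.5345,.250])
Rd=R.from_euler('z',np.radians(10))*R.from_matrix(np.stack([[0,1,0],[1,0,0],[0,0,-1]],1))
st=monitor.observe();p0=np.array(st['position']);R0=R.from_euler('xyz',st['tool_rot'])
p,r=plan([.60,-.05,.27],R.from_euler('z',np.radians(-2))*R.from_matrix(np.stack([[0,1,0],[1,0,0],[0,0,-1]],1)),p0,R0)
p,r=plan([*c,.27],Rd,p,r)
p,r=plan([*c,.070],Rd,p,r)
t=np.load('top1.npz');W=t['W'];m=(W[...,1]>0)&(W[...,1]<.22)&(W[...,0]>.45)&(W[...,0]<.6)&(W[...,2]>.1)
t=np.load('scene1.npz');V=t['W'];m2=(V[...,1]>0)&(V[...,1]<.22)&(V[...,0]>.45)&(V[...,0]<.6)&(V[...,2]>.1)
q=np.vstack([W[m],V[m2]]);print('brushes',q.min(0),q.max(0))
```

```text
t 9.0 s,y,h [-1.000e-04  1.900e-03  1.684e-01] F [-0.  -0.3 -2.1] axes [-0.1 -0.   0. ] q [ 0.41  0.98 -0.29  0.95  0.21  1.76 -0.08]
0.050565275852508605 47.078485786914825 [-0.11212412 -0.31354319 -2.07715012]
lin [0.636, -0.339, -0.122] rot [-0.0827, -0.0086, -0.0326] -> [ 0.614 -0.185  0.215]
lin [0.654, -0.268, -0.186] rot [-0.0827, -0.0086, -0.0326] -> [ 0.607 -0.117  0.243]
lin [0.665, -0.186, -0.237] rot [-0.0827, -0.0086, -0.0326] -> [ 0.6  -0.05  0.27]
lin [0.744, -0.19, 0.0] rot [0.0, 0.0, -0.025] -> [0.584 0.025 0.27 ]
lin [0.753, -0.151, 0.0] rot [0.0, 0.0, -0.025] -> [0.567 0.1   0.27 ]
lin [0.76, -0.111, 0.0] rot [0.0, 0.0, -0.025] -> [0.551 0.175 0.27 ]
lin [0.764, -0.071, 0.0] rot [0.0, 0.0, -0.025] -> [0.534 0.25  0.27 ]
lin [0.0, 0.0, 0.667] rot [0.0, 0.0, 0.0] -> [0.534 0.25  0.203]
lin [0.0, 0.0, 0.667] rot [0.0, 0.0, 0.0] -> [0.534 0.25  0.137]
lin [0.0, 0.0, 0.667] rot [0.0, 0.0, 0.0] -> [0.534 0.25  0.07 ]
brushes [0.48427284 0.10110488 0.10008668] [0.54139847 0.16056767 0.1804767 ]
```

Request:
apply_moves(linear=[[0.09,-0.05,-0.03],[0.22,-0.12,-0.05],[0.36,-0.19,-0.07],[0.5,-0.27,-0.1],[0.64,-0.34,-0.12]], delta_rot=[[-0.012,-0.001,-0.005],[-0.028,-0.003,-0.011],[-0.046,-0.005,-0.018],[-0.064,-0.007,-0.026],[-0.083,-0.009,-0.033]])

```text
clock: 9.42
position: [0.6137, -0.1833, 0.2146]
tool_rot: [-2.795, -0.011, 1.398]
force: [0.8, 0.4, -1.1]
grip_width: 0.0509
finger_force: 47.3
```

Request:
apply_moves(linear=[[0.13,-0.05,-0.04],[0.26,-0.11,-0.08],[0.39,-0.16,-0.11],[0.52,-0.21,-0.15],[0.65,-0.27,-0.19]], delta_rot=[[-0.017,-0.002,-0.007],[-0.033,-0.003,-0.013],[-0.05,-0.005,-0.02],[-0.066,-0.007,-0.026],[-0.083,-0.009,-0.033]])

```text
clock: 9.83
position: [0.6063, -0.1165, 0.2424]
tool_rot: [-2.97, -0.011, 1.469]
force: [0.7, -0.5, -1.3]
grip_width: 0.051
finger_force: 47.3
```

Request:
apply_moves(linear=[[0.13,-0.04,-0.05],[0.27,-0.07,-0.1],[0.4,-0.11,-0.14],[0.53,-0.15,-0.19],[0.67,-0.19,-0.24]], delta_rot=[[-0.017,-0.002,-0.007],[-0.033,-0.003,-0.013],[-0.05,-0.005,-0.02],[-0.066,-0.007,-0.026],[-0.083,-0.009,-0.033]])

```text
clock: 10.25
position: [0.5986, -0.0487, 0.2701]
tool_rot: [3.139, 0.002, 1.539]
force: [-0.0, 0.1, -1.8]
grip_width: 0.0507
finger_force: 47.3
```

Request:
apply_moves(linear=[[0.15,-0.04,0],[0.3,-0.08,0],[0.45,-0.11,0],[0.6,-0.15,0],[0.75,-0.19,0]], delta_rot=[[0,0,-0.005],[0,0,-0.01],[0,0,-0.015],[0,0,-0.02],[0,0,-0.025]])

```text
clock: 10.67
position: [0.5814, 0.0278, 0.2683]
tool_rot: [-3.14, 0.002, 1.592]
force: [0.0, -0.9, -1.6]
grip_width: 0.0507
finger_force: 47.3
```

Request:
apply_moves(linear=[[0.15,-0.03,0],[0.3,-0.06,0],[0.45,-0.09,0],[0.6,-0.12,0],[0.75,-0.15,0]], delta_rot=[[0,0,-0.005],[0,0,-0.01],[0,0,-0.015],[0,0,-0.02],[0,0,-0.025]])

```text
clock: 11.08
position: [0.5648, 0.1025, 0.2686]
tool_rot: [-3.142, 0.002, 1.644]
force: [0.1, 0.2, -2.0]
grip_width: 0.0508
finger_force: 47.3
```

Request:
apply_moves(linear=[[0.15,-0.02,0],[0.3,-0.04,0],[0.45,-0.07,0],[0.6,-0.09,0],[0.76,-0.11,0]], delta_rot=[[0,0,-0.005],[0,0,-0.01],[0,0,-0.015],[0,0,-0.02],[0,0,-0.025]])

```text
clock: 11.5
position: [0.5484, 0.1773, 0.2684]
tool_rot: [-3.142, 0.002, 1.696]
force: [0.5, 0.3, -1.8]
grip_width: 0.051
finger_force: 47.4
```

Request:
apply_moves(linear=[[0.18,-0.02,0],[0.36,-0.03,0],[0.54,-0.05,0],[0.68,-0.06,0],[0.76,-0.07,0]], delta_rot=[[0,0,-0.005],[0,0,-0.01],[0,0,-0.015],[0,0,-0.02],[0,0,-0.025]])

```text
clock: 11.92
position: [0.5316, 0.2529, 0.2682]
tool_rot: [-3.141, 0.001, 1.751]
force: [0.5, -0.2, -1.0]
grip_width: 0.0509
finger_force: 47.4
```

Run:
```python
from h import *
st=monitor.observe(); print(st['clock'],st['position'],st['tool_rot'],st['grip_width'],st['finger_force'],st['qpos'].round(2))
print(np.round(optics.camera_info('wrist')['T_tool_cam'],3))
im,W=cloud('scene'); save(im[90:290,300:560].repeat(2,0).repeat(2,1),'a4.png')
im,W=cloud('top'); np.savez('top2.npz',im=im,W=W)
c=np.array([.5345,.250])
Rd=R.from_euler('z',np.radians(10))*R.from_matrix(np.stack([[0,1,0],[1,0,0],[0,0,-1]],1))
plan([*c,.064],Rd)
```

```text
11.9167 [0.53155614 0.252917   0.2682486 ] [-3.14134314e+00  1.28579355e-03  1.75093582e+00] 0.050856930931046235 47.36491084098816 [-0.15  0.48 -0.57  1.63  0.28  1.11 -0.61]
[[-0.001 -0.951 -0.308  0.079]
 [ 1.    -0.001  0.001 -0.   ]
 [-0.001 -0.308  0.951 -0.142]
 [ 0.     0.     0.     1.   ]]
lin [-0.007, 0.008, 0.681] rot [-0.0001, 0.0002, 0.0008] -> [0.533 0.251 0.2  ]
lin [-0.007, 0.008, 0.681] rot [-0.0001, 0.0002, 0.0008] -> [0.534 0.251 0.132]
lin [-0.008, 0.008, 0.681] rot [-0.0001, 0.0002, 0.0008] -> [0.534 0.25  0.064]
```

View pics/a4.png

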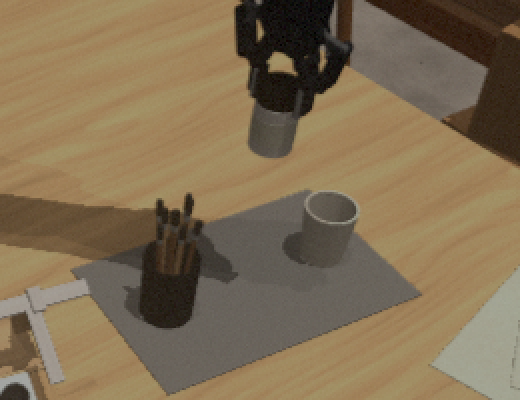

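The jar hangs in the gripper at (272,120), between the pot (170,280) and the cup (328,230). I'll fit its cylinder to check tilt and offset before lowering.

Run:
```python
from h import *
from scipy.optimize import least_squares
im,W=cloud('scene')
m=(abs(W[...,0]-.53)<.05)&(abs(W[...,1]-.253)<.05)&(W[...,2]>.19)&(W[...,2]<.285)
band=m&(im.astype(int).min(-1)>75)
P=W[band]; print(len(P),P[:,2].min(),P[:,2].max())
def f(p):
    a=np.array([p[2],p[3],1]);a/=np.linalg.norm(a)
    v=P-[p[0],p[1],.24]; return np.linalg.norm(v-np.outer(v@a,a),axis=1)-.026
r=least_squares(f,[.53,.253,0,0],loss='soft_l1',f_scale=.002)
print(r.x,np.sqrt(np.mean(r.fun**2)), 'tilt deg',np.degrees(r.x[2:]))
a=np.array([*r.x[2:],1]);a/=np.linalg.norm(a)
print('lowest along axis',np.percentile((P-[*r.x[:2],.24])@a,[1,50,99])+.24)
```

```text
64 0.2137867169872778 0.2812109209450873
[ 0.53012998  0.25237325 -0.0105884  -0.0323692 ] 0.0020674514649741973 tilt deg [-0.60667035 -1.85461882]
lowest along axis [0.21577854 0.26324144 0.2815189 ]
```

Upright within about 2° and centred, with the underside about 52 mm below the TCP. Lowering now.

Request:
apply_moves(linear=[[-0.02,0.02,0.12],[-0.02,0.02,0.3],[-0.02,0.02,0.48],[-0.02,0.02,0.66],[-0.02,0.02,0.84]], delta_rot=[[0,0,0],[0,0,0],[0,0,0],[0,0,0],[0,0,0]])

```text
clock: 12.48
position: [0.535, 0.247, 0.1825]
tool_rot: [-3.141, 0.003, 1.746]
force: [0.2, -0.2, -1.6]
grip_width: 0.0507
finger_force: 47.4
```

Request:
apply_moves(linear=[[0,0,0.18],[0,0,0.36],[0,0,0.52],[0,0,0.66],[0,0,0.74]], delta_rot=[[0,0,0],[0,0,0],[0,0,0],[0,0,0],[0,0,0]])

```text
clock: 12.9
position: [0.5344, 0.2467, 0.1079]
tool_rot: [-3.139, 0.003, 1.747]
force: [-0.0, 0.1, -2.6]
grip_width: 0.0507
finger_force: 47.3
```

Request:
apply_moves(linear=[[0,0,0.04],[0,0,0.08],[0,0,0.11],[0,0,0.14],[0,0,0.16]], delta_rot=[[0,0,0],[0,0,0],[0,0,0],[0,0,0],[0,0,0]])

```text
clock: 13.32
position: [0.5349, 0.2485, 0.0944]
tool_rot: [3.141, 0.002, 1.748]
force: [-0.7, 0.5, -1.0]
grip_width: 0.0508
finger_force: 47.3
```

Request:
apply_moves(linear=[[0.01,0,0.07],[0.01,0,0.14],[0.01,0,0.21],[0.01,0,0.27],[0.01,0,0.32]], delta_rot=[[0,0,0],[0,0,0],[0,0,0],[0,0,0],[0,0,0]])

```text
clock: 13.73
position: [0.5343, 0.2494, 0.0613]
tool_rot: [-3.141, 0.002, 1.748]
force: [1.2, -0.3, -2.7]
grip_width: 0.0508
finger_force: 47.3
```

Request:
apply_moves(linear=[[0,0,0.01],[0,0,0.02],[0,0,0.03],[0,0,0.04],[0,0,0.05]], delta_rot=[[0,0,0],[0,0,0],[0,0,0],[0,0,0],[0,0,0]])

```text
clock: 14.15
position: [0.5346, 0.2495, 0.0574]
tool_rot: [3.141, 0.002, 1.748]
force: [-0.2, 0.8, -1.3]
grip_width: 0.051
finger_force: 47.3
```

Request:
apply_moves(linear=[[0,0,0.005],[0,0,0.01],[0,0,0.015],[0,0,0.02],[0,0,0.025]], delta_rot=[[0,0,0],[0,0,0],[0,0,0],[0,0,0],[0,0,0]])

```text
clock: 14.57
position: [0.5345, 0.2495, 0.0548]
tool_rot: [-3.142, 0.002, 1.748]
force: [-1.1, -1.6, 5.1]
grip_width: 0.0509
finger_force: 47.7
```

Contact felt (+7 N). Releasing.

Request:
apply_moves(linear=[[0,0,0],[0,0,0],[0,0,0],[0,0,0],[0,0,0]], delta_rot=[[0,0,0],[0,0,0],[0,0,0],[0,0,0],[0,0,0]], gripper=0.4)

```text
clock: 14.98
position: [0.5345, 0.2495, 0.0548]
tool_rot: [-3.141, 0.002, 1.748]
force: [0.4, 0.3, -0.3]
grip_width: 0.06
finger_force: 0.0
```

Request:
apply_moves(linear=[[0,0,0],[0,0,0],[0,0,0],[0,0,0],[0,0,0]], delta_rot=[[0,0,0],[0,0,0],[0,0,0],[0,0,0],[0,0,0]], gripper=1)

```text
clock: 15.4
position: [0.5345, 0.2495, 0.0547]
tool_rot: [-3.141, 0.002, 1.748]
force: [0.2, 0.3, -0.1]
grip_width: 0.0854
finger_force: 0.0
```

Request:
apply_moves(linear=[[0,0,-0.08],[0,0,-0.2],[0,0,-0.4],[0,0,-0.65],[0,0,-0.95]], delta_rot=[[0,0,0],[0,0,0],[0,0,0],[0,0,0],[0,0,0]])

```text
clock: 15.82
position: [0.5339, 0.2495, 0.1511]
tool_rot: [-3.14, 0.002, 1.748]
force: [0.6, -0.3, -0.5]
grip_width: 0.0855
finger_force: 0.0
```

Request:
apply_moves(linear=[[0,-0.1,-0.2],[0,-0.2,-0.4],[0,-0.4,-0.6],[0,-0.6,-0.8],[0,-0.8,-0.9]], delta_rot=[[0,0,0],[0,0,0],[0,0,0],[0,0,0],[0,0,0]])

```text
clock: 16.23
position: [0.4552, 0.2361, 0.2429]
tool_rot: [3.139, 0.001, 1.748]
force: [0.9, -0.2, 1.0]
grip_width: 0.0851
finger_force: 0.0
```

Request:
apply_moves(linear=[[0,0,0],[0,0,0],[0,0,0],[0,0,0],[0,0,0]], delta_rot=[[0,0,0],[0,0,0],[0,0,0],[0,0,0],[0,0,0]])

```text
clock: 16.65
position: [0.4559, 0.2357, 0.2394]
tool_rot: [-3.141, 0.002, 1.748]
force: [-0.5, -0.0, -0.3]
grip_width: 0.0857
finger_force: 0.0
```

Run:
```python
from h import *
st=monitor.observe(); print(st['clock'],st['position'],st['qd'].round(3))
im,W=cloud('scene'); save(im,'a5.png')
im2,W2=cloud('top')
for I,V in((im,W),(im2,W2)):
    m=(abs(V[...,0]-.5345)<.045)&(abs(V[...,1]-.25)<.045)&(abs(V[...,2]-.087)<.006)&(I.max(-1)<90)
    q=V[m]; print(m.sum(),q[:,2].mean() if len(q) else 0,cv2.minEnclosingCircle(q[:,:2].astype(np.float32)) if len(q) else 0)
    if len(q)>10: print(np.linalg.lstsq(np.c_[q[:,:2]-q[:,:2].mean(0),np.ones(len(q))],q[:,2],rcond=None)[0])
    Q=rackR(YAW).inv().apply(V.reshape(-1,3)).reshape(V.shape)-[.580,-.096,.042]; h=Q@n_; s=Q@d_;y=Q[...,1]
    kn=(h>.105)&(h<.14)&(abs(s+.09)<.03)&(abs(y-.04)<.04)&(I.max(-1)<90)
    if kn.sum(): print('knob',y[kn].min(),y[kn].max())
```

```text
16.65 [0.45594573 0.23572105 0.23937803] [-0.005  0.001 -0.001  0.003 -0.001 -0.002 -0.002]
259 0.08679385100773317 ((0.5356640219688416, 0.2492644339799881), 0.028728388249874115)
[-0.0277379   0.0165022   0.08679385]
knob 0.037492778549882574 0.05424626819130241
242 0.0863556224040915 ((0.5346599221229553, 0.2464553415775299), 0.026699034497141838)
[0.01719795 0.0033178  0.08635562]
knob 0.03664968240451545 0.05235536652804354
```

View pics/a5.png

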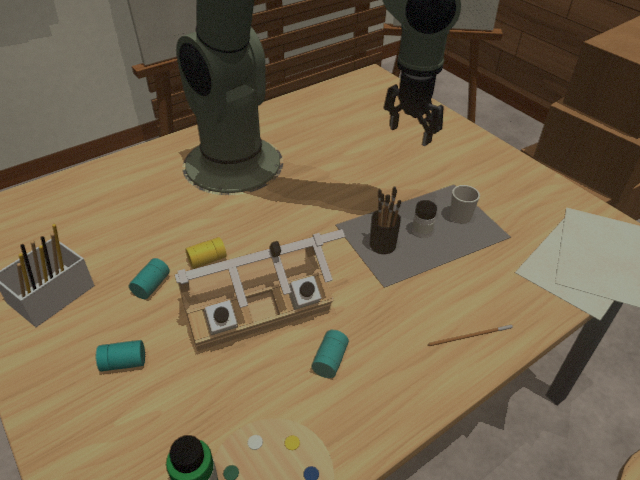

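The round jar stands upright on the mat at (425,218), midway between the pot and cup. The lock is open, both square jars are in the rack, and the gripper is clear.

```bash
python3 -c "
from workcell import workorder
print(workorder.job_done())"
```

```text
the job is handed in; nothing more can be done
None
```

The job is handed in at about 17 s: the lock is at its open stop, and the round jar stands upright and released on the mat, about 3 mm or less from the midpoint between pot and cup by the cameras; the hand-in gave no verdict.

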